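Bring the left score wheel level

TASK

On the two-player domino score keeper, the player on the left (the robot's left) has drawn level: with a fingertip, flick the lobed brass edge of the left wheel forward, its top moving away from the robot, until its window shows the same number of pips as the right-hand window, and do not run past that score. Use a light touch on the edge: do not pinch the wheel, do not lift or shove the score keeper, and leave the right wheel and the things standing round about as they are. Finish with the wheel resting in its click.

Things in the scene. Friction and masses are not known exactly. Their poses are not given: they have to be found in the camera images.
- scorer: Score keeper: dark wooden block on rubber feet, loose on the table, 1.5 kg (over 6 N sideways slides it), 84 mm (its x) by 190 mm (its y), top face 62 mm up. Origin: centre of its underside; x points away from the robot (yaw within 0.5 rad), y to the robot's left. Two equal wheels, left and right, turn on one axle along y, 38 mm up, at x = 0, and stand up through slots in the top face.
- left_edge (a point): Fixed point on the scorer straight above the axle, at the middle of the left wheel's lobed brass edge disc (16 mm wide) and at the greatest height its lobe tips reach: scorer's frame (0, +72, 72) mm. It does not turn.
- left_lobe (a point): Turns with the left wheel: centre of one of the eight lobes on its brass edge (rods 8 mm thick along the axle, centres 30 mm and tips 34 mm from the axle, 45 degrees apart, disc between them 28.5 mm in radius). At rest in a click one lobe (not always this one) stands 12 degrees short of the top: centre 6 mm on the robot's side of the axle and 29 mm above it.
- left_window (a point): Centre of the ivory pip facet that shows in the left window, beside the brass edge: scorer's frame (0, +45, 60) mm. Opening 21 mm (x) by 24 mm with a brass frame, top 63 mm above the table. The facet carries 0 to 7 black pips of 4 mm laid out as on a domino (seven: six and one in the centre).
- right_window (a point): The same in the right window, scorer's frame (0, -45, 60) mm: the score to be matched.
- right_rim (a point): A point on the right wheel's brass edge (centred at y = -72 mm in the scorer's frame), 34 mm from the axle; it turns with that wheel, 26 mm a click.
- left_wheel (a joint): Left wheel's angle, rad, growing as its top moves away from the robot. Eight clicks a turn, 0.785 rad and one pip more each; n pips show at n x 0.785 (starts at 1 to 3). It takes about 3 N at the lobe tips to push it out of a click; pushed over half-way (0.4 rad) it snaps on to the next click by itself, let go earlier it snaps back.
- right_wheel (a joint): The same for the right wheel (5 or 6 pips).
- saucer: White saucer, 140 mm across, 16 mm high, standing left of the score keeper. Origin: centre of its underside.
- cup: White coffee cup with a handle, 86 mm across, 62 mm high, on the saucer. Origin: centre of its underside.
- tile_box: Open wooden box of spare domino tiles, 150 x 64 x 34 mm (tiles stand up to 41 mm), to the right of the score keeper. Origin: centre of its underside.
- spectacles: Black spectacles, 130 mm wide, 44 mm high, 125 mm deep over the open arms, on the robot's side of the score keeper. Origin: under the middle of the front frame.

How it is judged:
On the way:
1. a fingertip is on the left wheel's edge (contact force between the fingers and left_wheel above 0.3 N), for 0.02 s.
At the end, for the whole second after the job is handed in: The left wheel rests in its click (within 0.12 rad) at the same number of pips as the right wheel (5 or 6), reached by turning forward; the score keeper stands flat and still on the table (((value of joint left_wheel between 3.809 and 4.045 rad and value of joint right_wheel between 3.809 and 4.045 rad) or (value of joint left_wheel between 4.595 and 4.83 rad and value of joint right_wheel between 4.595 and 4.83 rad)) and velocity of joint left_wheel between -0.1 and 0.1 rad/s and angle between scorer's own z axis and vertical below 0.05 rad and height (world z) of scorer below 0.004 m and linear speed of scorer below 0.02 m/s); the robot touches nothing.
It fails at once if the left wheel is run past the right wheel's score (over half a click) ((value of joint right_wheel between 3.534 and 4.32 rad and value of joint left_wheel above 4.398 rad) or (value of joint right_wheel between 4.32 and 5.105 rad and value of joint left_wheel above 5.184 rad)).
It fails at once if the right wheel is turned by a click (distance of right_rim from where it was at the start of the episode above 0.0235 m).
It fails at once if the score keeper is lifted (10 mm), tipped (0.15 rad) or shoved more than 20 mm (height (world z) of scorer above 0.01 m or angle between scorer's own z axis and vertical above 0.15 rad or distance of scorer from where it was at the start of the episode above 0.02 m).
It fails at once if the wheel is pinched or rammed (over 35 N) (contact force between the fingers and left_wheel above 35 N).
It fails at once if cup, saucer, tile box or spectacles are displaced by more than 30 mm (distance of any of cup, saucer, tile_box, spectacles from where it was at the start of the episode above 0.03 m).
It also fails if it takes over 45 s, if anything falls off the work surface, if the arm or the gripper's body presses on something with over 40 N, if the wrist force passes 120 N, or if a joint passes its speed limit or range.

ROBOT

A 7-joint arm with a two-finger parallel gripper is mounted at the origin on the work surface. World frame = base frame: x ahead of the robot, y to its left, z up, the work surface at z = 0. Lengths are in m, angles in rad, forces in N, time in s.
With the tool pointing down it reaches from about 0.425 to 0.875 m from the base axis. Payload 4.7 kg.
Tool frame: the origin (TCP) lies midway between the tips of the shut fingers; the grasp point (between the pads) lies ctrl.grasp_offset behind it (ctrl.grasp_offset is the distance from the TCP to the grasp point, in m); z points along the fingers, y is the line along which they close (so a half turn about z gives the same grasp; the last joint's range is limited). The gripper opens to 87 mm and grips with 3 to 60 N. Pads are 19 mm wide; open, the fingers measure 117 mm over their backs; the gripper's body (75 mm by 190 mm) begins 51 mm behind the grasp point.
Start: joints at [-1.28, 0.321, -0.07, 1.45, 0.023, 1.371, -0.057], TCP at [0.178, 0.625, 0.223] pointing down, gripper open.
Joint ranges: [-2.86, 2.86], [-0.3, 2.09], [-1.38, 1.24], [0.06, 2.45], [-1.56, 4.7], [0.09, 2.05], [-2.69, 2.69]. Speed limits (rad/s): [2.57, 2.57, 3.14, 3.14, 3.14, 3.14, 3.14].

INTERFACE

Orientations are given as a rotation vector (axis times angle).
In Python, from bench import ctrl gives the robot as it stands. The module is installed in compiled form; this text tells all that it offers.
- The arm moves only by the tool jog_arm, never from a script. Its argument "moves" is one flat list of numbers, 7 for each row, row after row: the shift along the tool's x, y, z in units of 30 cm (1.0 is 30 cm), then the turn, a rotation vector about the tool's x, y, z in units of 60 degrees (1.0 is 60 degrees), then the gripper's target within -1 to 1 (fully open at 1, half-way at 0, shut at -1). In form: [x, y, z, wx, wy, wz, fingers, x, y, z, wx, wy, wz, fingers, ...]. A call has exactly 8 rows; each row is the pose to reach, as a shift and turn from the pose commanded when the call began, along the tool's axes at that moment; what a row does not reach only later rows make up. A row lasts 1/8 s, in which the tool goes at most 62.5 mm and 10.7 degrees, less where a joint would pass 70% of its speed; a pose out of reach is approached as far as the arm can. A call with a number of a shift or a turn outside -1 to 1 is refused whole. A call with a gripper value outside its range is refused whole. The fingers move at their own pace and stop on an object; "newtons" is the grip in N (left out, the last holds). Time passes only in rows, so rows that repeat a pose let the fingers close, or fill a call up. It gives the time, the measured TCP pose, the force, the opening and the grip force at its end, in the units of the state.
- ctrl.get_state(): the state, without advancing time (a new reading comes with each control period).
- ctrl.get_image(name): name is "scene" or "top"; returns a dict with "pixels" (420x560x3 uint8, red, green, blue), "fx", "fy", "cx", "cy" (pixels), "xyz" and "rotation" of the camera in the world. Camera axes: x right, y up, looking along -z (the intrinsics and any distortion apply to the point x, -y, -z); pixel columns grow to the right and rows downward; lengths in m; the calibration is good to about 2 mm. A picture is of the moment at which its call begins. There is no depth.
- ctrl.close_job(): hands the job in; it is judged then, once.
The state is a dict: "time": time; "joint_positions": joint angles; "qd": joint speeds; "joint_torque": joint torques, N m; "position": TCP position; "tool_rot": TCP orientation; "ft_force": force on the tool from outside, world axes, zero at the start; "torque": the same for the moment, N m; "grip_width": opening from 0.0 (shut) to 1.0 (fully open); "grip_force": force on a finger pad.
Only numpy, scipy, OpenCV 4.12 (cv2) and the standard library are available. Lean on these libraries where they do the work, as an engineer would, in place of code of your own. Each camera call takes 0.05 s, during which the arm holds its last target. There are 200 camera calls.

## Working session

There is one attempt and no reset: what is moved stays moved. The work goes in short steps, Python scripts to look and compute and a tool call to move; the robot and the scene stay as the last step left them, time stands still between calls to the robot, and variables do not carry over. Pictures are saved under pics/ and viewed, at most 10 in all, crops included, and the job is handed in when it is done.

Besides the shell and the picture viewer there is one more tool, called after "Emit:" in YAML: its name, and indented under it one key for each argument. jog_arm: Moves the arm, as the interface text tells. Its arguments: {"type":"object","properties":{"moves":{"type":"array"},"newtons":{"type":"number"}},"required":["moves"]}

```bash
mkdir -p pics; cat > h.py <<'E'
import numpy as np, cv2
from bench import ctrl
from scipy.spatial.transform import Rotation as R
def snap(n,f):
    im=ctrl.get_image(n); cv2.imwrite('pics/'+f,im['pixels'][:,:,::-1]); return im
def ray(im,u,v,z):
    d=np.array([(u-im['cx'])/im['fx'],-(v-im['cy'])/im['fy'],-1.])
    M=np.array(im['rotation']); M=M if M.shape==(3,3) else R.from_rotvec(M).as_matrix()
    d=M@d; o=np.array(im['xyz']); return o+d*(z-o[2])/d[2]
def proj(im,p):
    M=np.array(im['rotation']); M=M if M.shape==(3,3) else R.from_rotvec(M).as_matrix()
    c=M.T@(np.array(p)-im['xyz']); return im['cx']+im['fx']*c[0]/-c[2], im['cy']-im['fy']*c[1]/-c[2]
E
python3 - <<'E'
from h import *
for n in('top','scene'):
    im=snap(n,n+'1.png'); print({k:v for k,v in im.items() if k!='pixels'})
s=ctrl.get_state(); print(s, ctrl.grasp_offset)
E
```

```text
{'fx': 401.25665440868715, 'fy': 401.25665440868715, 'cx': 284.74821106584744, 'cy': 209.55822884528175, 'xyz': array([0.43356883, 0.03436046, 0.8077496 ]), 'rotation': array([ 0.15796913, -0.13947106, -1.59183277])}
{'fx': 414.0862342901044, 'fy': 414.0862342901044, 'cx': 286.5430978162164, 'cy': 214.23322461631878, 'xyz': array([1.2202471 , 0.13191629, 0.49713705]), 'rotation': array([0.73763572, 0.82984537, 1.53569746])}
{'time': 0.1, 'joint_positions': array([-1.27994007,  0.3217311 , -0.07006839,  1.4515915 ,  0.02263235,
        1.37081397, -0.05689943]), 'qd': array([ 6.11223037e-05, -9.27977679e-04, -6.10326092e-04, -4.22556085e-03,
       -1.69065027e-03, -1.82031238e-03,  1.07846614e-03]), 'joint_torque': array([ 4.59498442e-04, -4.92572629e+01, -4.05222941e-01, -3.13398993e+01,
       -6.41243951e-02,  3.94789525e-02,  8.31520060e-05]), 'position': array([0.17753088, 0.6247474 , 0.221563  ]), 'tool_rot': array([-4.33294850e-01, -3.11145664e+00,  2.75567668e-03]), 'ft_force': array([0.27788869, 0.62786962, 0.17842855]), 'torque': array([ 0.0570611 , -0.0094659 ,  0.03073559]), 'grip_force': 0.0, 'grip_width': 1.0000533099603202} 0.0187
```

View pics/top1.png

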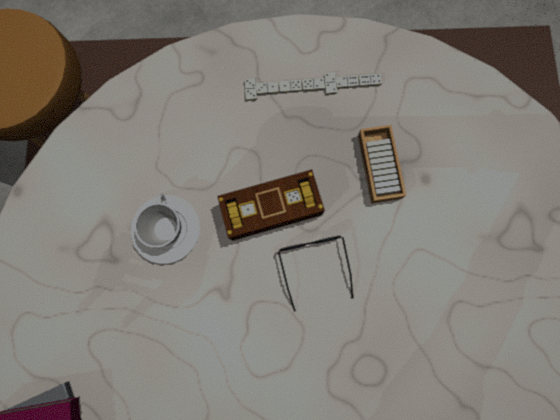

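View pics/scene1.png

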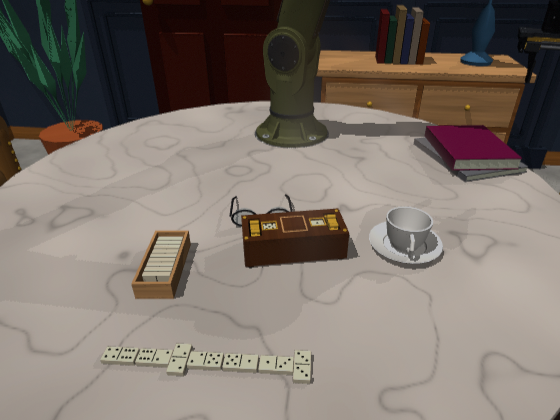

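The top view shows the scorer centred near (271,204), its left edge disc near (234,214) and the windows near (248,210) and (293,197). The cup is at (160,228) and the spectacles are below. I'll zoom in on the windows and measure the top-face corners.

```bash
python3 - <<'E'
from h import *
im=ctrl.get_image('top'); p=im['pixels'][:,:,::-1]
a=cv2.resize(p[160:250,205:335],None,fx=6,fy=6,interpolation=cv2.INTER_CUBIC)
cv2.imwrite('pics/c1.png',a)
hsv=cv2.cvtColor(p,cv2.COLOR_BGR2HSV)
br=cv2.inRange(hsv,(10,140,110),(35,255,255)); br[:, :210]=0;br[:,335:]=0;br[:160]=0;br[250:]=0
n,l,st,c=cv2.connectedComponentsWithStats(br)
for i in range(1,n):
    if st[i,4]>3: print(c[i].round(1),st[i], ray(im,*c[i],0.066).round(4))
dk=((hsv[...,2]<110)&(hsv[...,1]>100)).astype(np.uint8)|(br>0); dk[:, :210]=0;dk[:,335:]=0;dk[:160]=0;dk[250:]=0
print(cv2.minAreaRect(cv2.findNonZero(dk.astype(np.uint8))))
E
```

```text
[310.1 173.7] [309 172   3   4   9] [ 0.6439 -0.0089  0.066 ]
[307.2 193.9] [301 182  14  25 179] [ 0.6043 -0.002   0.066 ]
[293.9 189.6] [287 188  13   4  16] [0.6134 0.023  0.066 ]
[300.8 198.8] [300 197   2   4   5] [0.5952 0.0105 0.066 ]
[220.5 198.8] [219 198   4   3  10] [0.5995 0.1626 0.066 ]
[246. 203.] [239 201  15   7  23] [0.59   0.1143 0.066 ]
[233.9 214.2] [227 202  15  26 189] [0.569  0.1371 0.066 ]
[287.8 203. ] [287 202   3   3   4] [0.5878 0.0353 0.066 ]
[320.2 206. ] [319 205   4   3  10] [ 0.5803 -0.0256  0.066 ]
[241.2 214.5] [241 213   2   4   4] [0.5682 0.1233 0.066 ]
[229. 232.] [228 231   3   3   9] [0.5356 0.1464 0.066 ]
((273.9351501464844, 216.902099609375), (71.82696533203125, 99.53271484375), 74.93151092529297)
```

View pics/c1.png

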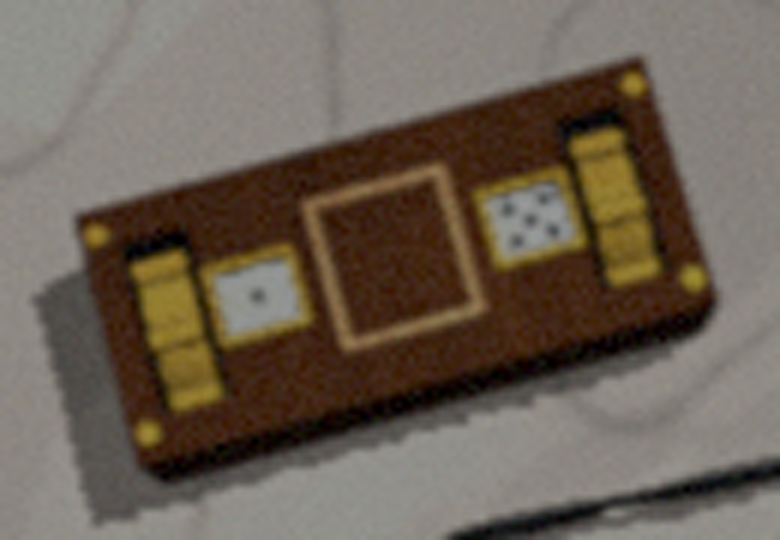

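```bash
cat >> h.py <<'E'
yaw=0.253; C=np.array([.5906,.0688,0]); f=np.array([np.cos(yaw),np.sin(yaw),0]); l=np.array([-np.sin(yaw),np.cos(yaw),0])
def tgt(x,z,y=.073,tilt=15):
    "TCP target in scorer frame"
    M=np.stack([-f,l,[0,0,-1]],1)@R.from_rotvec([0,np.radians(tilt),0]).as_matrix()
    return C+f*x+l*y+[0,0,z],M
def plan(*a,**k):
    s=ctrl.get_state(); T=R.from_rotvec(s['tool_rot']).as_matrix(); p,M=tgt(*a,**k)
    print(a,'shift',(T.T@(p-s['position'])/.3).round(3),'turn',(R.from_matrix(T.T@M).as_rotvec()/np.radians(60)).round(3))
def where():
    s=ctrl.get_state(); d=s['position']-C
    print('t',s['time'],'scorer-frame TCP',(d@f).round(4),(d@l).round(4),d[2].round(4),'F f,l,z',(s['ft_force']@f).round(2),(s['ft_force']@l).round(2),s['ft_force'][2].round(2))
E
python3 - <<'E'
from h import *
where(); plan(-.045,.16); plan(-.045,.12)
E
```

```text
t 0.15 scorer-frame TCP -0.2607 0.6417 0.2217 F f,l,z 0.52 -0.39 -0.4
(-0.045, 0.16) shift [-1.578 -1.272  0.208] turn [ 0.065  0.244 -0.503]
(-0.045, 0.12) shift [-1.578 -1.272  0.341] turn [ 0.065  0.244 -0.503]
```

Emit:
jog_arm:
  moves: [-0.15,-0.12,0,0.01,0.04,-0.08,-1,-0.3,-0.24,0,0.02,0.08,-0.16,-1,-0.45,-0.36,0,0.03,0.12,-0.24,-1,-0.6,-0.48,0,0.04,0.16,-0.32,-1,-0.75,-0.6,0,0.05,0.2,-0.4,-1,-0.85,-0.68,0,0.065,0.244,-0.503,-1,-0.9,-0.72,0,0.065,0.244,-0.503,-1,-0.9,-0.72,0,0.065,0.244,-0.503,-1]
  newtons: 10

```text
time: 1.15
position: [0.3786, 0.3434, 0.2224]
tool_rot: [0.359, -2.86, 0.046]
ft_force: [-0.5, -0.1, -0.3]
grip_width: 0.17
grip_force: 0.0
```

```bash
python3 - <<'E'
from h import *
where(); plan(-.045,.16); plan(-.045,.12)
E
```

```text
t 1.15 scorer-frame TCP -0.1365 0.3189 0.2224 F f,l,z -0.55 0.02 -0.27
(-0.045, 0.16) shift [-0.351 -0.819  0.121] turn [ 0.002  0.001 -0.003]
(-0.045, 0.12) shift [-0.386 -0.819  0.25 ] turn [ 0.002  0.001 -0.003]
```

Emit:
jog_arm:
  moves: [-0.07,-0.16,0.02,0,0,0,-1,-0.14,-0.32,0.04,0,0,0,-1,-0.21,-0.48,0.06,0,0,0,-1,-0.28,-0.64,0.1,0,0,0,-1,-0.35,-0.78,0.12,0,0,0,-1,-0.386,-0.819,0.2,0,0,0,-1,-0.386,-0.819,0.25,0,0,0,-1,-0.386,-0.819,0.25,0,0,0,-1]

```text
time: 2.15
position: [0.5272, 0.1318, 0.119]
tool_rot: [0.368, -2.855, 0.045]
ft_force: [0.1, -0.1, 0.1]
grip_width: 0.01
grip_force: 0.0
```

```bash
python3 - <<'E'
from h import *
where(); plan(-.035,.08); plan(-.035,.069); snap('scene','s2.png'); im=snap('top','t2.png')
s=cv2.imread('pics/s2.png')[130:280,220:380]; cv2.imwrite('pics/s2c.png',cv2.resize(s,None,fx=4,fy=4,interpolation=cv2.INTER_CUBIC))
E
```

```text
t 2.15 scorer-frame TCP -0.0456 0.0768 0.119 F f,l,z 0.04 -0.13 0.05
(-0.035, 0.08) shift [-0.068 -0.013  0.116] turn [ 0.002 -0.002  0.003]
(-0.035, 0.069) shift [-0.078 -0.013  0.151] turn [ 0.002 -0.002  0.003]
```

View pics/s2c.png

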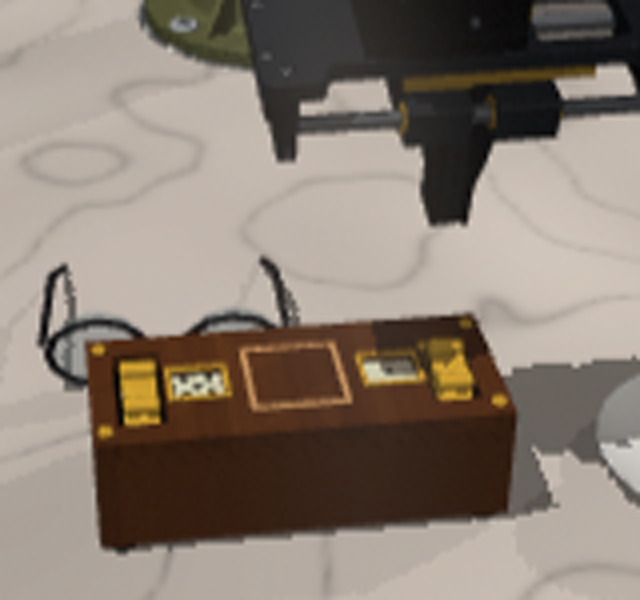

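The crop shows the fingers shut, with the tip at about (448,220) behind the left wheel and well clear of everything. Next I go down.

Emit:
jog_arm:
  moves: [-0.02,-0.005,0.04,0,0,0,-1,-0.04,-0.01,0.08,0,0,0,-1,-0.068,-0.013,0.116,0,0,0,-1,-0.071,-0.013,0.127,0,0,0,-1,-0.074,-0.013,0.138,0,0,0,-1,-0.078,-0.013,0.151,0,0,0,-1,-0.078,-0.013,0.151,0,0,0,-1,-0.078,-0.013,0.151,0,0,0,-1]

```text
time: 3.25
position: [0.541, 0.1282, 0.0704]
tool_rot: [0.364, -2.859, 0.046]
ft_force: [0.8, -0.5, -0.3]
grip_width: 0.004
grip_force: 0.0
```

```bash
python3 - <<'E'
from h import *
where(); plan(-.02,.069); plan(-.005,.069); plan(-.005,.095);plan(-.035,.095)
E
```

```text
t 3.25 scorer-frame TCP -0.0332 0.0699 0.0704 F f,l,z 0.66 -0.64 -0.25
(-0.02, 0.069) shift [-0.044  0.01  -0.007] turn [0.001 0.001 0.   ]
(-0.005, 0.069) shift [-0.092  0.01  -0.02 ] turn [0.001 0.001 0.   ]
(-0.005, 0.095) shift [-0.07   0.01  -0.104] turn [0.001 0.001 0.   ]
(-0.035, 0.095) shift [ 0.027  0.01  -0.078] turn [0.001 0.001 0.   ]
```

Emit:
jog_arm:
  moves: [-0.016,0.005,-0.002,0,0,0,-1,-0.03,0.01,-0.005,0,0,0,-1,-0.044,0.01,-0.007,0,0,0,-1,-0.056,0.01,-0.01,0,0,0,-1,-0.068,0.01,-0.014,0,0,0,-1,-0.08,0.01,-0.017,0,0,0,-1,-0.092,0.01,-0.02,0,0,0,-1,-0.092,0.01,-0.02,0,0,0,-1]

```text
time: 4.25
position: [0.5688, 0.1384, 0.0688]
tool_rot: [0.364, -2.862, 0.046]
ft_force: [2.3, 1.2, 2.3]
grip_width: 0.006
grip_force: 1.0
```

```bash
python3 - <<'E'
from h import *
where(); plan(-.005,.095);plan(-.035,.095)
im=snap('scene','s3.png'); s=cv2.imread('pics/s3.png')[170:280,230:370]; cv2.imwrite('pics/s3c.png',cv2.resize(s,None,fx=5,fy=5,interpolation=cv2.INTER_CUBIC))
E
```

```text
t 4.25 scorer-frame TCP -0.0036 0.0728 0.0688 F f,l,z 2.5 0.6 2.34
(-0.005, 0.095) shift [ 0.027  0.001 -0.083] turn [0.001 0.003 0.   ]
(-0.035, 0.095) shift [ 0.123  0.001 -0.058] turn [0.001 0.003 0.   ]
```

View pics/s3c.png

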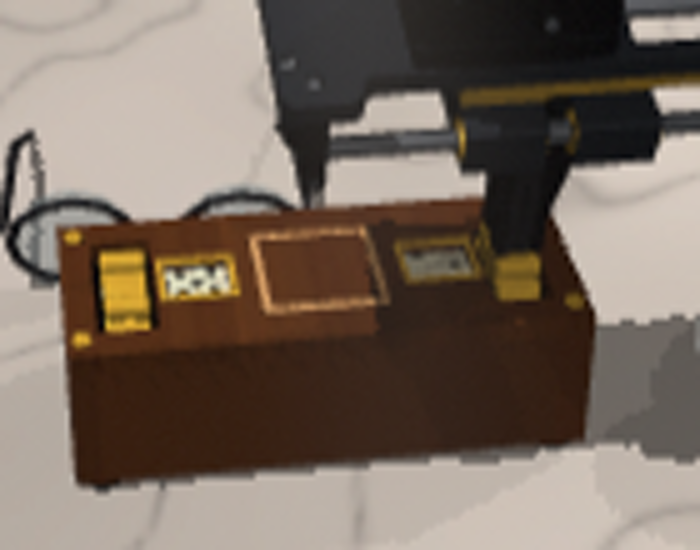

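The finger is on the edge disc at crop (518,260). The +f, +z force fits the next lobe rising under the tip after a snap. I'll lift and move back.

Emit:
jog_arm:
  moves: [0.01,0,-0.03,0,0,0,-1,0.02,0,-0.06,0,0,0,-1,0.027,0,-0.083,0,0,0,-1,0.06,0,-0.075,0,0,0,-1,0.09,0,-0.066,0,0,0,-1,0.123,0,-0.058,0,0,0,-1,0.123,0,-0.058,0,0,0,-1,0.123,0,-0.058,0,0,0,-1]

```text
time: 5.3
position: [0.5373, 0.1303, 0.0952]
tool_rot: [0.364, -2.859, 0.046]
ft_force: [-0.3, 1.3, -0.1]
grip_width: 0.005
grip_force: 0.0
```

```bash
python3 - <<'E'
from h import *
where(); plan(-.034,.070); plan(-.005,.069);plan(-.005,.095);plan(-.035,.095)
im=snap('scene','s4.png'); s=cv2.imread('pics/s4.png')[190:260,235:360]; cv2.imwrite('pics/s4c.png',cv2.resize(s,None,fx=6,fy=6,interpolation=cv2.INTER_CUBIC))
E
```

```text
t 5.3 scorer-frame TCP -0.0362 0.0729 0.0952 F f,l,z -0.01 1.36 -0.08
(-0.034, 0.07) shift [-0.029  0.     0.079] turn [0.001 0.001 0.   ]
(-0.005, 0.069) shift [-0.123  0.     0.057] turn [0.001 0.001 0.   ]
(-0.005, 0.095) shift [-0.1    0.    -0.026] turn [0.001 0.001 0.   ]
(-0.035, 0.095) shift [-0.004  0.    -0.001] turn [0.001 0.001 0.   ]
```

View pics/s4c.png

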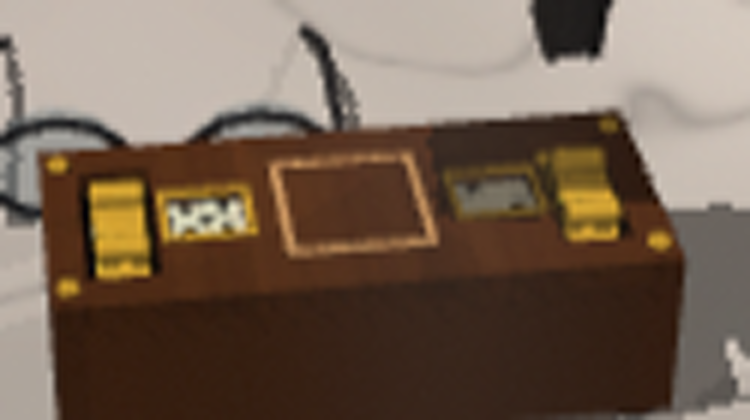

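The left window now shows two pips on a diagonal, near crop (470,200) and (522,182), and the wheel rests in its click. I'll repeat the flick.

Emit:
jog_arm:
  moves: [-0.015,0,0.04,0,0,0,-1,-0.029,0,0.078,0,0,0,-1,-0.03,0,0.08,0,0,0,-1,-0.05,0,0.075,0,0,0,-1,-0.075,0,0.07,0,0,0,-1,-0.1,0,0.063,0,0,0,-1,-0.123,0,0.057,0,0,0,-1,-0.123,0,0.057,0,0,0,-1]

```text
time: 6.35
position: [0.5688, 0.1384, 0.069]
tool_rot: [0.364, -2.861, 0.046]
ft_force: [0.4, 0.4, 0.4]
grip_width: 0.0
grip_force: 0.1
```

```bash
python3 - <<'E'
from h import *
where(); plan(-.005,.095);plan(-.035,.095)
E
```

```text
t 6.35 scorer-frame TCP -0.0037 0.0728 0.069 F f,l,z 0.47 0.33 0.35
(-0.005, 0.095) shift [ 0.026  0.001 -0.083] turn [0.001 0.003 0.   ]
(-0.035, 0.095) shift [ 0.123  0.001 -0.057] turn [0.001 0.003 0.   ]
```

Emit:
jog_arm:
  moves: [0.01,0,-0.03,0,0,0,-1,0.02,0,-0.06,0,0,0,-1,0.027,0,-0.083,0,0,0,-1,0.06,0,-0.075,0,0,0,-1,0.09,0,-0.066,0,0,0,-1,0.123,0,-0.058,0,0,0,-1,0.123,0,-0.058,0,0,0,-1,0.123,0,-0.058,0,0,0,-1]

```text
time: 7.35
position: [0.5374, 0.1304, 0.0954]
tool_rot: [0.364, -2.859, 0.046]
ft_force: [0.7, -0.1, -0.7]
grip_width: 0.003
grip_force: 0.0
```

```bash
python3 - <<'E'
from h import *
where(); plan(-.034,.070); plan(-.005,.069)
im=snap('scene','s5.png'); s=cv2.imread('pics/s5.png')
a=cv2.imread('pics/scene1.png')
# scorer shift: phase of front (unshadowed) right half of block vs. initial
t=a[205:270,240:305]; r=cv2.matchTemplate(s[195:280,230:315],t,cv2.TM_CCOEFF_NORMED); print('shift px',np.array(cv2.minMaxLoc(r)[3])-10, r.max())
c=np.vstack([cv2.resize(q[205:240,295:360],None,fx=11,fy=8,interpolation=cv2.INTER_CUBIC) for q in (s,cv2.imread('pics/s4.png'))]); cv2.imwrite('pics/s5c.png',cv2.convertScaleAbs(c,alpha=1.5))
E
```

```text
t 7.35 scorer-frame TCP -0.0361 0.0729 0.0954 F f,l,z 0.66 -0.24 -0.67
(-0.034, 0.07) shift [-0.029  0.     0.08 ] turn [0.001 0.001 0.   ]
(-0.005, 0.069) shift [-0.123  0.     0.058] turn [0.001 0.001 0.   ]
shift px [0 0] 0.9981644
```

View pics/s5c.png

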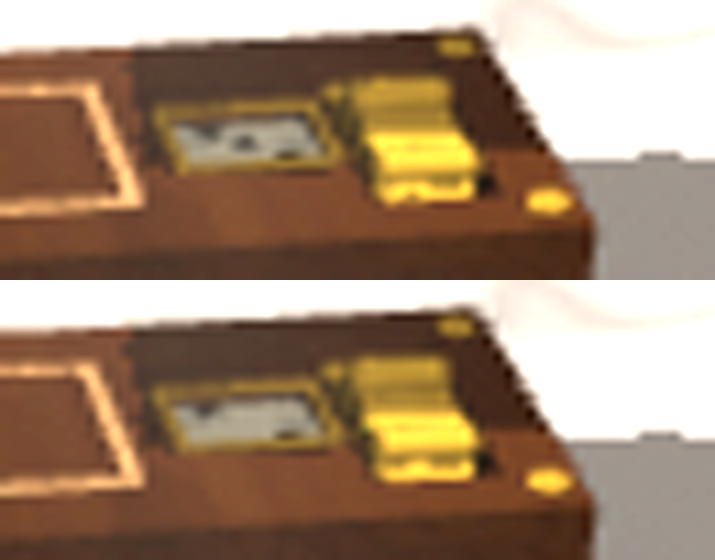

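The upper half shows three pips now (diagonal plus centre at (243,141)); the lower half shows the earlier two. The block has not shifted. Third flick.

Emit:
jog_arm:
  moves: [-0.015,0,0.04,0,0,0,-1,-0.029,0,0.078,0,0,0,-1,-0.03,0,0.08,0,0,0,-1,-0.05,0,0.075,0,0,0,-1,-0.075,0,0.07,0,0,0,-1,-0.1,0,0.063,0,0,0,-1,-0.123,0,0.057,0,0,0,-1,-0.123,0,0.057,0,0,0,-1]

```text
time: 8.4
position: [0.5687, 0.1384, 0.0692]
tool_rot: [0.364, -2.861, 0.046]
ft_force: [0.1, -0.6, -0.5]
grip_width: 0.008
grip_force: 0.2
```

Emit:
jog_arm:
  moves: [0.01,0,-0.03,0,0,0,-1,0.02,0,-0.06,0,0,0,-1,0.027,0,-0.083,0,0,0,-1,0.06,0,-0.075,0,0,0,-1,0.09,0,-0.066,0,0,0,-1,0.123,0,-0.058,0,0,0,-1,0.123,0,-0.058,0,0,0,-1,0.123,0,-0.058,0,0,0,-1]

```text
time: 9.4
position: [0.5375, 0.1303, 0.0957]
tool_rot: [0.364, -2.859, 0.046]
ft_force: [-0.6, 0.2, 0.1]
grip_width: 0.006
grip_force: 0.0
```

```bash
python3 - <<'E'
from h import *
where(); plan(-.034,.070); plan(-.005,.069)
im=snap('scene','s6.png'); s=cv2.imread('pics/s6.png')
c=np.vstack([cv2.resize(q[205:240,295:360],None,fx=11,fy=8,interpolation=cv2.INTER_CUBIC) for q in (s,cv2.imread('pics/s5.png'))]); cv2.imwrite('pics/s6c.png',cv2.convertScaleAbs(c,alpha=1.5))
E
```

```text
t 9.4 scorer-frame TCP -0.036 0.0729 0.0957 F f,l,z -0.51 0.32 0.11
(-0.034, 0.07) shift [-0.029  0.     0.081] turn [0.001 0.001 0.   ]
(-0.005, 0.069) shift [-0.123  0.     0.059] turn [0.001 0.001 0.   ]
```

View pics/s6c.png

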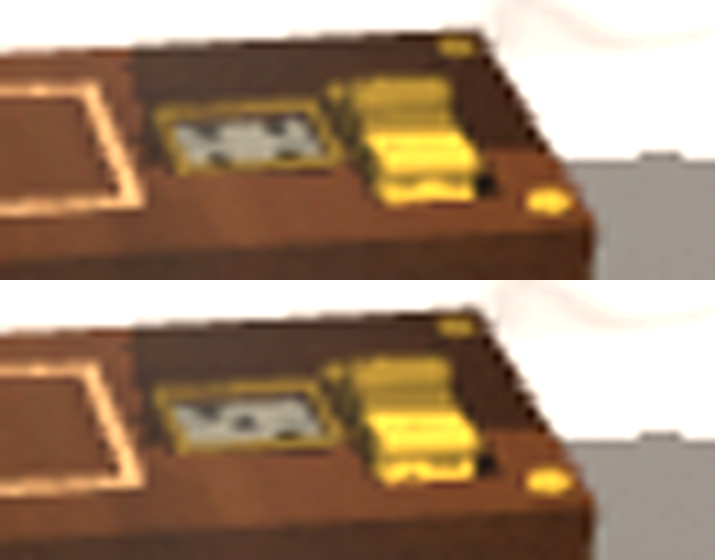

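The left window now shows four corner pips, so one more flick is needed. After it I'll retreat higher.

Emit:
jog_arm:
  moves: [-0.015,0,0.04,0,0,0,-1,-0.029,0,0.079,0,0,0,-1,-0.03,0,0.081,0,0,0,-1,-0.05,0,0.076,0,0,0,-1,-0.075,0,0.071,0,0,0,-1,-0.1,0,0.064,0,0,0,-1,-0.123,0,0.058,0,0,0,-1,-0.123,0,0.058,0,0,0,-1]

```text
time: 10.45
position: [0.5687, 0.1384, 0.0692]
tool_rot: [0.364, -2.861, 0.046]
ft_force: [0.1, 0.5, 0.2]
grip_width: 0.006
grip_force: 0.0
```

Emit:
jog_arm:
  moves: [0.01,0,-0.03,0,0,0,-1,0.02,0,-0.06,0,0,0,-1,0.027,0,-0.083,0,0,0,-1,0.06,0,-0.12,0,0,0,-1,0.15,0,-0.2,0,0,0,-1,0.25,0,-0.3,0,0,0,-1,0.3,0,-0.35,0,0,0,-1,0.3,0,-0.35,0,0,0,-1]

```text
time: 11.45
position: [0.5102, 0.1231, 0.1956]
tool_rot: [0.364, -2.862, 0.044]
ft_force: [0.2, 0.3, 0.6]
grip_width: 0.004
grip_force: 0.0
```

```bash
python3 - <<'E'
from h import *
where()
im=snap('scene','s7.png'); s=cv2.imread('pics/s7.png')
c=cv2.resize(s[195:265,235:360],None,fx=6,fy=8,interpolation=cv2.INTER_CUBIC); cv2.imwrite('pics/s7c.png',cv2.convertScaleAbs(c,alpha=1.3))
E
```

```text
t 11.45 scorer-frame TCP -0.0642 0.0727 0.1956 F f,l,z 0.28 0.22 0.62
```

View pics/s7c.png

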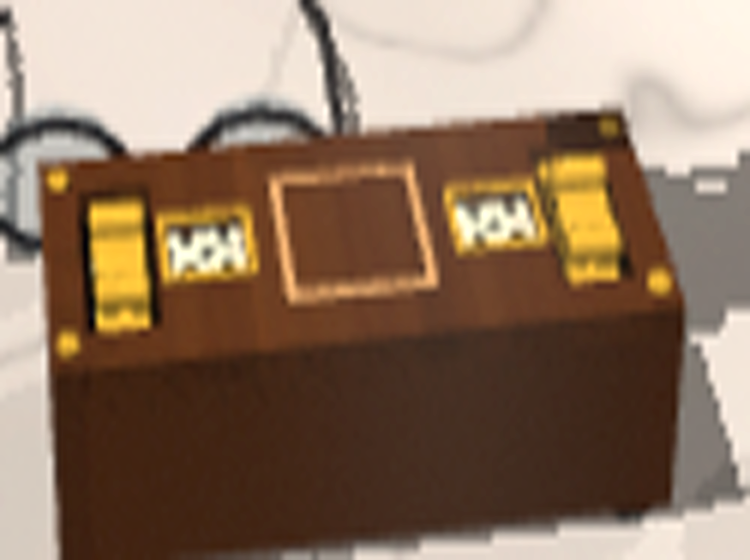

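Both windows, near (497,218) and (205,247), show the same five-pip pattern. The arm is clear, so I'm handing in.

```bash
python3 -c "
from bench import ctrl
print(ctrl.close_job())"
```

```text
the job is handed in; nothing more can be done
None
```

I flicked the left wheel forward four clicks, from 1 to 5 pips, so it now matches the right window; the arm is clear of the score keeper and I handed the job in at about 11.5 s, but no verdict came back.

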